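Unfold, lock and wind the crank of a bench vise

TASK

Clamp the square tube in the blue bench vise. First lift the orange spray can out of the crank's way and stand it in the one empty cell of the red caddy; then swing the folded crank arm fully out to its stop and press its red lock pin all the way down, and only then wind the crank clockwise (seen from above) to its end stop. Leave the crank out and locked, and do not knock over or shift the other cans, the bottle or the hammer.

Things in the scene. Friction and masses are not known exactly. Their poses are not given: they have to be found in the camera images.
- vise: Fixed blue vise; origin on its crank's vertical axis at table height, bed (120 mm wide) along its +y from -55 to 305 mm. On a housing 100 x 90 mm at the origin turns a horizontal steel hub disc, 70 mm radius, top 105 mm above the table. The jaws (tops 80 to 85 mm high) lie along +y at 120 to 285 mm; the crank passes above them. The moving jaw advances 5 mm per rad towards +y.
- crank_hub (a joint): Turn of the hub disc, rad: 0 at the start (jaw open), grows clockwise seen from above; stops at 0 and 5.2 (tube clamped). 0.35 N m of friction, stays where left. The arm's hinge lies 30 mm from the crank axis, in the direction -60 degrees minus this value (anticlockwise from the vise's +x): the hub's outward direction.
- crank_arm (a joint): Swing of the crank arm about its vertical hinge on the disc, rad: 0 folded over the disc, grows anticlockwise seen from above to the stop at 2.8, where it points along the hub's outward direction (at value v it points v - 2.8 rad anticlockwise of that). 0.12 N m of friction, stays where left. Unlocked, winding clockwise by the grip only folds it back. Starts at 0 to 0.7.
- hinge_top (a point): Top centre of the arm's hinge boss (30 mm diameter), 134 mm above the table, 30 mm from the crank axis. The arm is an aluminium bar 20 mm wide, its top 131 mm above the table.
- grip_top (a point): Top centre of the crank's upright black round grip, 24 mm diameter, 70 mm tall (135 to 205 mm above the table), 80 mm from the hinge. Fully out it is 110 mm from the crank axis. The grip is fixed on the arm and turns with it.
- latch_top (a point): Top centre of the red lock button on the arm, 24 mm diameter, between hinge and grip, 30 mm from the hinge, 151 mm above the table when up. Moves straight down 12 mm.
- latch_pin (a joint): How far the lock pin is pressed, m: 0 up (at the start), 0.012 fully down, where it stays (3 N of friction). It goes down only when the arm is at its outward stop; elsewhere a ledge stops it after about 1 mm. Down, it locks arm and hub together.
- can_orange: Orange spray can with white cap, 0.2 to 0.45 kg, body 52 mm diameter and 128 mm tall, cap 34 mm diameter, 154 mm in all; origin at the centre of its underside, z up. Starts standing on the table beside the vise housing in the crank's path.
- caddy: Red fixed tray of four cells in a row, 74 x 281 mm, walls 35 mm high and 5 mm thick, 5 mm floor; origin at the centre of its underside, row along its y; cell centres at y = -102, -34, 34, 102 mm; each cell is about 64 x 63 mm.
- free_slot: Thin yellow disc, 48 mm diameter, painted on the floor of the empty cell; origin at the cell's centre, 5 mm above the table.
- can_blue: Blue spray can, 52 mm diameter, 154 mm tall, standing in one of the caddy's cells; origin at the centre of its underside, z up. A bystander.
- can_green: Green spray can, 52 mm diameter, 154 mm tall, standing in one of the caddy's cells; origin at the centre of its underside, z up. A bystander.
- can_grey: Grey spray can, 52 mm diameter, 154 mm tall, standing in one of the caddy's cells; origin at the centre of its underside, z up. A bystander.
- tube: Square aluminium tube 140 x 40 x 40 mm lying loose on the vise bed between the jaws, along the vise's x; origin at the centre of its underside, 20 mm above the table, x along the tube. Not to be handled: the jaw pushes and squares it.
- jaw_pad: Orange springy face of the moving jaw (100 x 8 x 52 mm, 1.5 N per mm, up to 8 mm); it moves with the jaw; frame of the vise at the start. At the crank's end stop it presses the tube with about 10 N.
- oil_bottle: Yellow bottle with red cap, 56 mm diameter, 160 mm tall, standing on the table beyond the vise; origin under its centre. A bystander.
- hammer: Hammer lying on the table, 260 mm long, along its x. A bystander.

How it is judged:
By the outcome, as a careful person would: the job done as asked, in the order asked, and still so for the second after the job is handed in, with the robot touching nothing.
It also fails if it takes over 72 s, if anything falls off the work surface, if the arm or the gripper's body presses on something with over 40 N, if the wrist force passes 120 N, or if a joint passes its speed limit or range.

ROBOT

A 6-joint arm with a two-finger parallel gripper is mounted at the origin on the work surface. World frame = base frame: x ahead of the robot, y to its left, z up, the work surface at z = 0. Lengths are in m, angles in rad, forces in N, time in s.
With the tool pointing down it reaches from about 0.375 to 0.9 m from the base axis. Payload 3.1 kg.
Tool frame: the origin (TCP) lies at the very end of the fingers, on their centre line; the grasp point (between the pads) lies 19 mm behind it; z points along the fingers, y is the direction in which the jaws open and shut (so a half turn about z gives the same grasp; the last joint's range is limited). The gripper opens to 85 mm and grips with 20 to 120 N. Pads are 22 mm wide; open, the fingers measure 114 mm over their backs; the gripper's body (76 mm by 85 mm) begins 54 mm behind the grasp point. The pads swing forward as they close: fully open they stand 13 mm farther back than shut.
Start: joints at [-1.313, 0.527, 1.433, -0, 1.181, -0.178], TCP at [0.264, -0.567, 0.231] pointing down, gripper open.
Joint ranges: [-3.08, 3.08], [-0.75, 2.2], [0.22, 2.44], [-1.43, 4.57], [0, 2.65], [-2.85, 2.85]. Speed limits (rad/s): [2.79, 2.79, 3.14, 3.14, 3.14, 3.14].

INTERFACE

Orientations are given as a unit quaternion [x, y, z, w].
In Python, from station import manip gives the robot as it stands. The module is installed in compiled form; this text tells all that it offers.
- The arm moves only by the tool send_rows, never from a script. Its argument "commands" is a list of rows, each an object with "delta_pos": the shift along the world's x, y, z in cm, a list of three; "yaw": the turn about the world's z in rad. A call has 1 to 10 rows; each row shifts and turns the pose as measured when the row begins; what a row does not reach is not made up. A row lasts 1/8 s, in which the tool goes at most 62.5 mm and 10.7 degrees, less where a joint would pass 70% of its speed; a pose out of reach is approached as far as the arm can. A call is refused whole if a number of a shift passes 6.25 or a number of a turn 0.188, either way. A call with a gripper value outside its range is refused whole. "grip" is the closure, from -1 (fully open) to 1 (shut), set as the call begins (left out, the last holds). The fingers move at their own pace and stop on an object; "force" is the grip in N (left out, the last holds). Time passes only in rows, so rows that do not move let the fingers close. It gives the time, the measured TCP pose, the force and the opening at its end, in the units of the state.
- manip.sense(): the state, without advancing time (a new reading comes with each control period).
- manip.snapshot(name): name is "side" or "top" or "wrist"; returns the picture (420x560x3 uint8, blue, green, red); there is no depth.
- manip.get_calibration(name): a dict with "fx", "fy", "cx", "cy" (pixels), "world_to_cam" (4x4, takes a point from world to camera coordinates); the wrist camera has in their place "mount" (4x4, takes a point from camera to tool coordinates, whose origin is the TCP and whose axes are the flange's). Camera axes: x right, y down, z forward; pixel columns grow to the right and rows downward; lengths in m; the calibration is good to about 2 mm. A picture is of the moment at which its call begins: read the wrist's pose just before it. get_calibration takes no time and is no camera call.
- manip.sign_off(): hands the job in, once; it reports no verdict.
The state is a dict: "t": time; "q": joint angles; "qd": joint speeds; "tau": joint torques, N m; "tcp_pos": TCP position; "tool_rot": TCP orientation; "force": force on the tool from outside, world axes, zero at the start; "ft_torque": the same for the moment, N m; "finger_gap": opening from 0.0 (shut) to 1.0 (fully open).
Only numpy, scipy, OpenCV 4.12 (cv2) and the standard library are available. Lean on these libraries where they do the work, as an engineer would, in place of code of your own. Each camera call takes 0.05 s, during which the arm holds its last target. There are 200 camera calls.

## Working session

There is one attempt and no reset: what is moved stays moved. The work goes in short steps, Python scripts to look and compute and a tool call to move; the robot and the scene stay as the last step left them, time stands still between calls to the robot, and variables do not carry over. Pictures are saved under pics/ and viewed, about 8 in all and at most 12, crops included, and the job is handed in when it is done.

Besides the shell and the picture viewer there is one more tool, called after "Emit:" by a JSON object that holds its "fn" and its "kwargs", one argument or row to a line. send_rows: Moves the arm, as the interface text tells. Its arguments: {"type":"object","properties":{"commands":{"type":"array","items":{"type":"object","properties":{"delta_pos":{"type":"array","items":{"type":"number"}},"yaw":{"type":"number"}}}},"grip":{"type":"number"},"force":{"type":"number"}},"required":["commands"]}

```bash
mkdir -p pics; cat > h.py <<'E'
import numpy as np, cv2
from station import manip
from scipy.spatial.transform import Rotation as R
def cal(n):
    c=manip.get_calibration(n)
    K=np.array([[c['fx'],0,c['cx']],[0,c['fy'],c['cy']],[0,0,1]])
    if n=='wrist':
        s=manip.sense(); T=np.eye(4); T[:3,:3]=R.from_quat(s['tool_rot']).as_matrix(); T[:3,3]=s['tcp_pos']
        return K,np.linalg.inv(T@np.array(c['mount']))
    return K,np.array(c['world_to_cam'])
def ray(n,u,v,C=None):
    K,W=C or cal(n); Wi=np.linalg.inv(W)
    return Wi[:3,3],Wi[:3,:3]@np.linalg.inv(K)@np.array([u,v,1.])
def plane(n,u,v,z,C=None):
    o,d=ray(n,u,v,C); return o+d*(z-o[2])/d[2]
def proj(n,p,C=None):
    K,W=C or cal(n); q=K@(W[:3,:3]@np.asarray(p,float)+W[:3,3]); return q[:2]/q[2]
def tri(n1,p1,n2,p2):
    o1,d1=ray(n1,*p1);o2,d2=ray(n2,*p2)
    s=np.linalg.lstsq(np.c_[d1,-d2],o2-o1,rcond=None)[0]
    a=o1+s[0]*d1;b=o2+s[1]*d2; return (a+b)/2,np.linalg.norm(a-b)
E
python3 - <<'E'
from h import *
for n in('top','side'):
    im=manip.snapshot(n); cv2.imwrite(f'pics/{n}0.png',im)
    K,W=cal(n); print(n,K[0,0],np.linalg.inv(W)[:3,3].round(3),[plane(n,u,v,0).round(3)[:2] for u,v in((0,0),(560,0),(0,420),(560,420))])
print(manip.sense())
E
```

```text
top 526.7540545260883 [ 0.426 -0.035  1.442] [array([1.217, 0.817]), array([ 1.206, -0.81 ]), array([0.035, 0.732]), array([ 0.05 , -0.738])]
side 501.99475581295565 [0.099 0.798 0.717] [array([ 4.848, -2.116]), array([ 0.386, -4.222]), array([0.771, 0.587]), array([-0.014,  0.133])]
{'t': 0.1, 'q': array([-1.31353089e+00,  5.28395098e-01,  1.43378356e+00, -1.59088267e-05,
        1.18137182e+00, -1.78488674e-01]), 'qd': array([-0.0013314 , -0.00134415, -0.00249265,  0.00019378, -0.00035172,
        0.00081614]), 'tau': array([-5.08134490e-04, -4.43306208e+01, -1.78585535e+01, -1.81060282e-04,
        3.89088425e-03,  2.29853504e-05]), 'tcp_pos': array([ 0.26367218, -0.56595134,  0.23041502]), 'tool_rot': array([ 9.76357417e-01,  2.16160210e-01, -4.58979060e-05, -9.77861362e-04]), 'force': array([-0.78867147,  0.41026523,  0.04487831]), 'ft_torque': array([-0.02527174, -0.068711  , -0.01578482]), 'finger_gap': 0.9964129836510515}
```

View pics/top0.png

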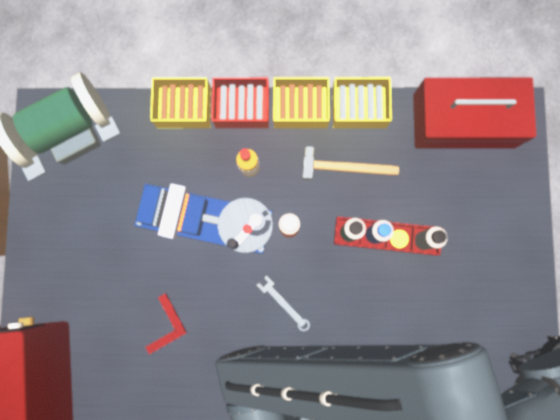

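View pics/side0.png

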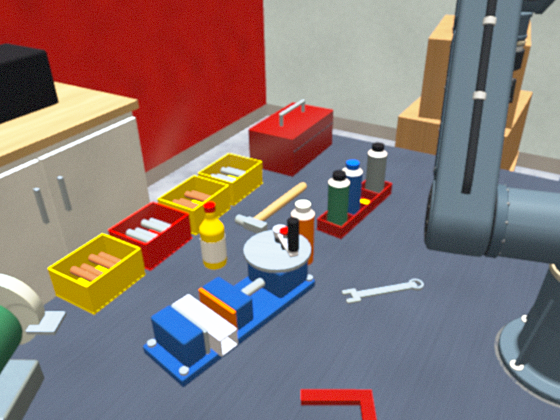

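```bash
python3 - <<'E'
from h import *
im=cv2.imread('pics/top0.png'); hsv=cv2.cvtColor(im,cv2.COLOR_BGR2HSV)
C=cal('top')
def blobs(name,lo,hi,box,z,mn=8):
    x0,y0,x1,y1=box
    m=cv2.inRange(hsv[y0:y1,x0:x1],lo,hi)
    n,l,st,ce=cv2.connectedComponentsWithStats(m)
    for i in range(1,n):
        if st[i,4]>=mn:
            u,v=ce[i]+[x0,y0]; print(name,st[i].tolist(),(round(u,1),round(v,1)),plane('top',u,v,z,C).round(4))
blobs('cap',(0,0,170),(180,60,255),(274,208,305,240),.154)
blobs('slot',(20,120,120),(35,255,255),(380,220,420,255),.005)
blobs('latch',(0,120,100),(8,255,255),(225,205,275,250),.151,4)
blobs('latch2',(172,120,100),(180,255,255),(225,205,275,250),.151,4)
blobs('black',(0,0,0),(180,255,60),(220,205,275,255),.205)
blobs('hub+',(0,0,120),(180,70,255),(215,190,275,260),.105,50)
blobs('bed',(100,150,60),(125,255,255),(130,175,275,260),.02,30)
blobs('caddy',(0,150,60),(8,255,255),(325,205,450,262),.035,30)
blobs('pad',(8,150,120),(20,255,255),(170,180,200,240),.06,8)
a=cv2.resize(im[170:270,125:315],None,fx=4,fy=4,interpolation=cv2.INTER_CUBIC)
b=cv2.resize(im[205:265,325:455],None,fx=4,fy=4,interpolation=cv2.INTER_CUBIC)
o=np.zeros((560,760,3),np.uint8);o[:400]=a
cv2.imwrite('pics/crop0.png',a)
E
```

```text
cap [4, 5, 23, 22, 397] (np.float64(288.9), np.float64(223.4)) [ 0.5462 -0.0333  0.154 ]
slot [21, 10, 8, 18, 22] (np.float64(405.4), np.float64(238.5)) [ 0.5197 -0.3492  0.005 ]
slot [10, 20, 8, 8, 10] (np.float64(392.9), np.float64(244.1)) [ 0.5044 -0.3152  0.005 ]
latch [20, 22, 2, 3, 6] (np.float64(245.5), np.float64(228.0)) [0.5348 0.0735 0.151 ]
hub+ [0, 0, 60, 70, 3787] (np.float64(246.4), np.float64(224.5)) [0.5477 0.0752 0.105 ]
caddy [10, 13, 50, 30, 266] (np.float64(352.7), np.float64(237.7)) [ 0.5195 -0.203   0.035 ]
caddy [61, 20, 26, 26, 168] (np.float64(401.8), np.float64(238.1)) [ 0.5188 -0.3332  0.035 ]
caddy [89, 21, 12, 9, 47] (np.float64(417.3), np.float64(229.1)) [ 0.5428 -0.3749  0.035 ]
caddy [87, 36, 27, 13, 90] (np.float64(423.1), np.float64(249.9)) [ 0.4876 -0.3886  0.035 ]
```

View pics/crop0.png

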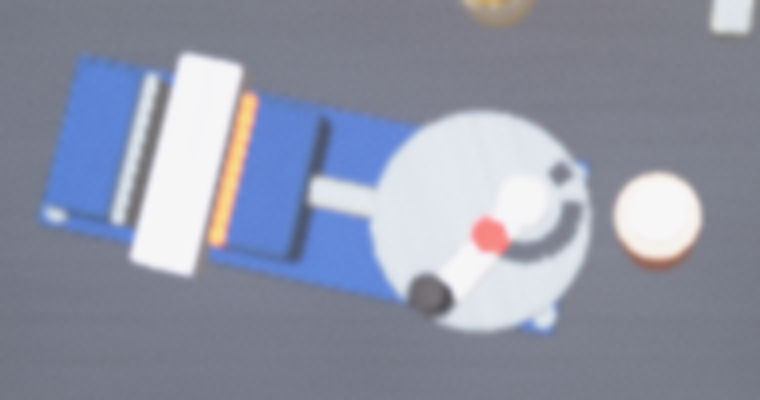

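```bash
python3 - <<'E'
from h import *
C=cal('top')
P=lambda u,v,z:plane('top',u,v,z,C)[:2]
pt={'hub':(244.9,224.6,.105),'hinge':(255.4,220.2,.134),'latch':(247,228.7,.151),'grip':(232.4,243.1,.205),'cap':(289,223,.154),'shoulder':(288.9,223.9,.128),'bottle':(245,155,.16)}
w={k:P(*v) for k,v in pt.items()}
for k in w: print(k,w[k].round(4))
d=lambda a,b:(np.linalg.norm(w[b]-w[a]).round(4),np.degrees(np.arctan2(*(w[b]-w[a])[::-1])).round(1))
for a,b in(('hub','hinge'),('hinge','latch'),('hinge','grip'),('hub','cap'),('hub','bottle')):print(a,b,d(a,b))
# bed lower edge
e=P(125+45/4,170+222/4,.02),P(125+535/4,170+330/4,.02);print('bed dir',np.degrees(np.arctan2(*(e[0]-e[1])[::-1]))-90)
im=cv2.imread('pics/top0.png');hsv=cv2.cvtColor(im,cv2.COLOR_BGR2HSV)
x0,y0=325,205;h=hsv[205:265,325:455]
m=(cv2.inRange(h,(0,110,60),(9,255,255))|cv2.inRange(h,(171,110,60),(180,255,255)))
p=cv2.findNonZero(m).reshape(-1,2)+[x0,y0]+0.0
q=np.array([P(u,v,.035) for u,v in p],np.float32)*1000
r=cv2.minAreaRect(q);print('caddy rect',r, cv2.boxPoints(r).round(0).tolist())
y=cv2.inRange(h,(18,90,120),(40,255,255));pp=cv2.findNonZero(y).reshape(-1,2)+[x0,y0]
print('yellow',pp.min(0),pp.max(0),P(*pp.mean(0),.005))
a=cv2.resize(im[205:265,325:455],None,fx=5,fy=5,interpolation=cv2.INTER_CUBIC)
s=cv2.imread('pics/side0.png')[170:310,180:420];s=cv2.resize(s,None,fx=2.7,fy=2.2)
o=np.zeros((a.shape[0]+s.shape[0],660,3),np.uint8);o[:a.shape[0],:650]=a;o[a.shape[0]:,:s.shape[1]]=s
cv2.imwrite('pics/caddy0.png',a);print(o.shape)
E
```

```text
hub [0.5473 0.079 ]
hinge [0.5558 0.0504]
latch [0.5331 0.0698]
grip [0.4946 0.0993]
cap [ 0.5471 -0.0335]
shoulder [ 0.5473 -0.0332]
bottle [0.716  0.0762]
hub hinge (np.float64(0.0298), np.float64(-73.5))
hinge latch (np.float64(0.0299), np.float64(139.6))
hinge grip (np.float64(0.0784), np.float64(141.4))
hub cap (np.float64(0.1125), np.float64(-90.1))
hub bottle (np.float64(0.1687), np.float64(-0.9))
bed dir -12.148175691093371
caddy rect ((525.5350341796875, -295.86358642578125), (281.723388671875, 73.57919311523438), 83.99336242675781) [[474.0, -432.0], [547.0, -440.0], [577.0, -160.0], [504.0, -152.0]]
yellow [390 229] [408 248] [ 0.51782989 -0.33582911]
(608, 660, 3)
```

View pics/caddy0.png

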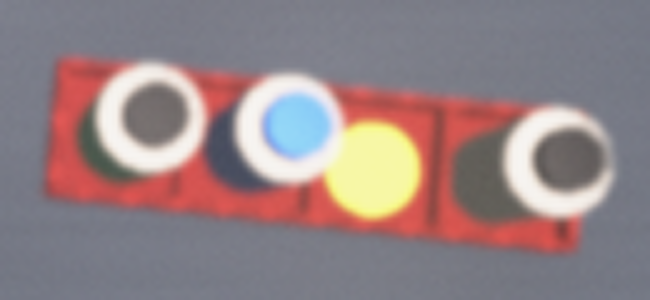

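The caddy is found (281.7 × 73.6 mm matches the given size) and its free cell is near (0.52, -0.332). The crank lengths also check out at 29.8, 29.9 and 78.4 mm. Next I go above the caddy and look with the wrist camera.

Emit:
{"fn": "send_rows", "kwargs": {
  "commands": [
    {"delta_pos":[2.6,2.4,2],"yaw":0.11},
    {"delta_pos":[2.6,2.4,2],"yaw":0.11},
    {"delta_pos":[2.6,2.4,2],"yaw":0.11},
    {"delta_pos":[2.6,2.4,2],"yaw":0.11},
    {"delta_pos":[2.6,2.4,2],"yaw":0.11},
    {"delta_pos":[2.6,2.4,2],"yaw":0.11},
    {"delta_pos":[2.6,2.4,2],"yaw":0.11},
    {"delta_pos":[2.6,2.4,2],"yaw":0.11},
    {"delta_pos":[2.6,2.4,2],"yaw":0.11},
    {"delta_pos":[2.0,2.0,1],"yaw":0.05}
  ],
  "grip": -1,
  "force": 30
}}

```text
t: 1.35
tcp_pos: [0.521, -0.3201, 0.419]
tool_rot: [0.73, 0.684, -0.003, -0.007]
force: [-0.6, -0.2, -0.6]
finger_gap: 1.001
```

```bash
cat >> h.py <<'E'
def st():
    s=manip.sense(); m=R.from_quat(s['tool_rot']).as_matrix()
    print('t',round(s['t'],2),'tcp',s['tcp_pos'].round(4),'psi',np.degrees(np.arctan2(m[1,1],m[0,1])).round(1),'tz',m[:,2].round(3),'q1,q6',s['q'][[0,5]].round(2),'F',s['force'].round(1),'gap',round(s['finger_gap'],3))
E
python3 - <<'E'
from h import *
st(); C=cal('wrist'); im=manip.snapshot('wrist'); cv2.imwrite('pics/w1.png',im)
print(C[0][0,0],np.array(manip.get_calibration('wrist')['mount']).round(3).tolist())
hsv=cv2.cvtColor(im,cv2.COLOR_BGR2HSV)
y=cv2.inRange(hsv,(20,90,120),(38,255,255))
for c in cv2.findContours(y,0,1)[0]:
    if cv2.contourArea(c)>150:
        e=cv2.fitEllipse(c);print('yellow',e,plane('wrist',*e[0],.005,C).round(4))
print('expect',proj('wrist',(.52,-.332,.005),C))
E
```

```text
t 1.35 tcp [ 0.521  -0.3201  0.419 ] psi -3.7 tz [-0.015  0.006 -1.   ] q1,q6 [-0.73 -0.67] F [-0.6 -0.2 -0.6] gap 1.001
352.41663617745684 [[0.0, -0.961, -0.276, 0.071], [1.0, 0.0, 0.001, 0.002], [-0.001, -0.276, 0.961, -0.142], [0.0, 0.0, 0.0, 1.0]]
yellow ((283.5633850097656, 162.2501983642578), (30.76104164123535, 30.998321533203125), 38.29536819458008) [ 0.5228 -0.33    0.005 ]
yellow ((521.6006469726562, 68.19305419921875), (77.55532836914062, 143.3147735595703), 4.3192572593688965) [ 0.8784 -0.2144  0.005 ]
expect [281.86451778 163.6481933 ]
```

View pics/w1.png

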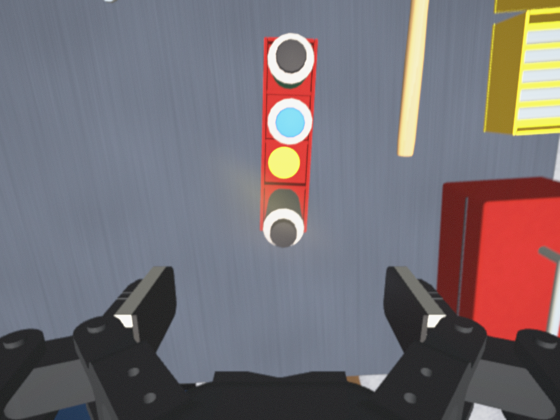

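Emit:
{"fn": "send_rows", "kwargs": {
  "commands": [
    {"delta_pos":[0.35,4.1,-1.7],"yaw":-0.01},
    {"delta_pos":[0.35,4.1,-1.7],"yaw":-0.01},
    {"delta_pos":[0.35,4.1,-1.7],"yaw":-0.01},
    {"delta_pos":[0.35,4.1,-1.7],"yaw":-0.01},
    {"delta_pos":[0.35,4.1,-1.7]},
    {"delta_pos":[0.35,4.1,-1.7]},
    {"delta_pos":[0.35,4.1,-1.7]},
    {"delta_pos":[0,0,0]}
  ]
}}

```text
validation failed for argument at $.co...
```

```bash
python3 - <<'E'
from h import *
st(); C=cal('wrist'); im=manip.snapshot('wrist'); cv2.imwrite('pics/w2.png',im)
print('expect cap',proj('wrist',(.547,-.0333,.154),C),'hub',proj('wrist',(.5473,.079,.105),C))
E
```

```text
t 1.4 tcp [ 0.5235 -0.3175  0.4201] psi -3.5 tz [-0.011  0.008 -1.   ] q1,q6 [-0.73 -0.67] F [1.8 0.8 1.9] gap 1.003
expect cap [ 286.89255827 -124.19221415] hub [ 280.52754048 -229.25189723]
```

View pics/w2.png

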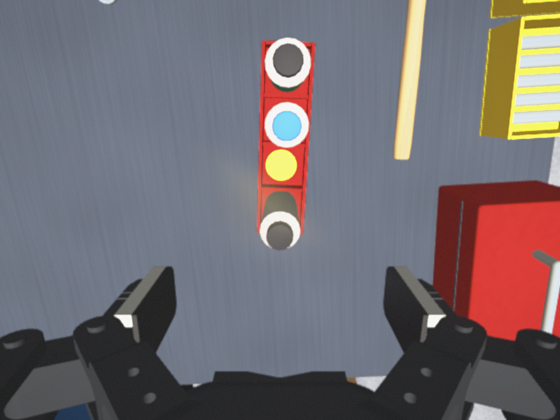

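Emit:
{"fn": "send_rows", "kwargs": {
  "commands": [
    {"delta_pos":[0.35,4.1,-1.7],"yaw":-0.01},
    {"delta_pos":[0.35,4.1,-1.7],"yaw":-0.01},
    {"delta_pos":[0.35,4.1,-1.7],"yaw":-0.01},
    {"delta_pos":[0.35,4.1,-1.7],"yaw":-0.01},
    {"delta_pos":[0.35,4.1,-1.7],"yaw":0},
    {"delta_pos":[0.35,4.1,-1.7],"yaw":0},
    {"delta_pos":[0.35,4.1,-1.7],"yaw":0},
    {"delta_pos":[0,0,0],"yaw":0}
  ]
}}

```text
t: 2.45
tcp_pos: [0.5394, -0.0296, 0.2895]
tool_rot: [0.747, 0.664, -0.008, -0.011]
force: [0.4, -0.4, 0.7]
finger_gap: 1.005
```

```bash
python3 - <<'E'
from h import *
C=cal('wrist');st(); im=manip.snapshot('wrist'); st();cv2.imwrite('pics/w3.png',im)
print('expect cap',proj('wrist',(.547,-.0333,.154),C),'hub',proj('wrist',(.5473,.079,.105),C))
h=cv2.cvtColor(im,cv2.COLOR_BGR2HSV)
def f(n,m,z,mn=60):
    for c in cv2.findContours(m,0,1)[0]:
        if cv2.contourArea(c)>mn:
            e=cv2.minEnclosingCircle(c);b=cv2.boundingRect(c);print(n,b,np.round(e[0],1),round(e[1],1),plane('wrist',*e[0],z,C).round(4))
f('white',cv2.inRange(h,(0,0,200),(180,50,255)),.154)
f('red',cv2.inRange(h,(0,150,120),(7,255,255))|cv2.inRange(h,(174,150,120),(180,255,255)),.151)
f('orange',cv2.inRange(h,(8,150,120),(18,255,255)),.128)
f('black',cv2.inRange(h[:250],(0,0,0),(180,255,50)),.205)
E
```

```text
t 2.45 tcp [ 0.5394 -0.0296  0.2895] psi -6.7 tz [-0.027  0.006 -1.   ] q1,q6 [-0.26 -0.14] F [ 0.4 -0.4  0.7] gap 1.005
t 2.5 tcp [ 0.5402 -0.0312  0.2903] psi -6.8 tz [-0.025  0.005 -1.   ] q1,q6 [-0.26 -0.14] F [-0.2 -0.6  0.7] gap 0.999
expect cap [291.47977429 202.8382716 ] hub [277.46398146  63.12003266]
white (275, 333, 52, 37) [300.7 354. ] 25.8 [ 0.5399 -0.1782  0.154 ]
white (428, 315, 17, 12) [436.  320.5] 9.7 [ 0.6629 -0.1549  0.154 ]
white (115, 315, 18, 12) [123.5 320. ] 9.9 [ 0.383  -0.1264  0.154 ]
white (412, 190, 76, 22) [449.5 201. ] 38.3 [ 0.6733 -0.0457  0.154 ]
white (266, 166, 59, 57) [294.8 193.9] 29.4 [ 0.5504 -0.0262  0.154 ]
white (85, 114, 95, 121) [126.  174.3] 67.8 [0.4171 0.005  0.154 ]
white (200, 0, 161, 144) [280.   58.9] 84.1 [0.5504 0.0758 0.154 ]
red (270, 273, 58, 105) [298.1 324.2] 58.0 [ 0.5406 -0.1486  0.151 ]
red (247, 54, 30, 33) [261.5  70. ] 16.1 [0.5357 0.0702 0.151 ]
red (506, 0, 41, 92) [538.3  45.4] 45.7 [0.7357 0.0629 0.151 ]
orange (272, 150, 45, 24) [294.  171.9] 22.0 [ 0.5516 -0.0128  0.128 ]
black (175, 0, 48, 48) [200.2  25.4] 25.4 [0.5066 0.093  0.205 ]
```

View pics/w3.png

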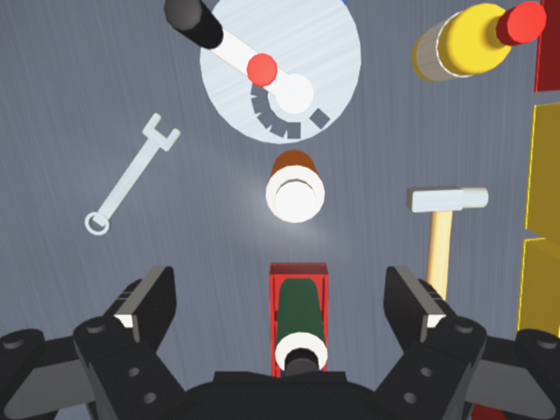

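Emit:
{"fn": "send_rows", "kwargs": {
  "commands": [
    {"delta_pos":[0.4,-0.1,-3.5],"yaw":0},
    {"delta_pos":[0.4,0,-4],"yaw":0},
    {"delta_pos":[0.1,0,-4],"yaw":0},
    {"delta_pos":[0,0,-3],"yaw":0},
    {"delta_pos":[0,0,-2],"yaw":0},
    {"delta_pos":[0,0,-1],"yaw":0},
    {"delta_pos":[0,0,0],"yaw":0}
  ]
}}

```text
t: 3.38
tcp_pos: [0.5534, -0.0463, 0.1139]
tool_rot: [0.752, 0.659, -0.006, -0.003]
force: [0.3, -0.1, 0.7]
finger_gap: 1.0
```

```bash
python3 - <<'E'
from h import *
st()
E
```

```text
t 3.38 tcp [ 0.5534 -0.0463  0.1139] psi -7.5 tz [-0.013 -0.003 -1.   ] q1,q6 [-0.28 -0.14] F [ 0.3 -0.1  0.7] gap 1.0
```

Emit:
{"fn": "send_rows", "kwargs": {
  "commands": [
    {"delta_pos":[-0.2,0.7,-0.8],"yaw":0},
    {"delta_pos":[-0.2,0.7,-0.8],"yaw":0},
    {"delta_pos":[0,0,0],"yaw":0}
  ]
}}

```text
t: 3.75
tcp_pos: [0.5504, -0.0322, 0.0989]
tool_rot: [0.752, 0.659, -0.005, -0.001]
force: [-0.5, 0.3, -0.2]
finger_gap: 0.998
```

```bash
python3 - <<'E'
from h import *
st(); C=cal('wrist'); manip.snapshot('wrist');st()
print('disc w2 ~', 'n/a')
E
```

```text
t 3.75 tcp [ 0.5504 -0.0322  0.0989] psi -7.6 tz [-0.01  -0.005 -1.   ] q1,q6 [-0.26 -0.12] F [-0.5  0.3 -0.2] gap 0.998
t 3.8 tcp [ 0.5508 -0.0324  0.0992] psi -7.6 tz [-0.009 -0.005 -1.   ] q1,q6 [-0.26 -0.12] F [-0.4  0.6  1.1] gap 1.0
disc w2 ~ n/a
```

Positioned on the can; now I close on it.

Emit:
{"fn": "send_rows", "kwargs": {
  "commands": [
    {"delta_pos":[0,0,-0.3],"yaw":0},
    {"delta_pos":[0,0,0],"yaw":0},
    {"delta_pos":[0,0,0],"yaw":0},
    {"delta_pos":[0,0,0],"yaw":0},
    {"delta_pos":[0,0,0],"yaw":0},
    {"delta_pos":[0,0,0],"yaw":0}
  ],
  "grip": 1,
  "force": 40
}}

```text
t: 4.55
tcp_pos: [0.5509, -0.0323, 0.0968]
tool_rot: [0.752, 0.659, -0.005, -0.001]
force: [-0.9, 0.9, 0.8]
finger_gap: 0.596
```

```bash
python3 - <<'E'
from h import *
st()
E
```

```text
t 4.55 tcp [ 0.5509 -0.0323  0.0968] psi -7.6 tz [-0.008 -0.005 -1.   ] q1,q6 [-0.26 -0.12] F [-0.9  0.9  0.8] gap 0.596
```

Emit:
{"fn": "send_rows", "kwargs": {
  "commands": [
    {"delta_pos":[0,0,1.5],"yaw":0},
    {"delta_pos":[0,0,3],"yaw":0},
    {"delta_pos":[0,0,4],"yaw":0},
    {"delta_pos":[0,0,4],"yaw":0},
    {"delta_pos":[0,0,4],"yaw":0},
    {"delta_pos":[0,0,3],"yaw":0},
    {"delta_pos":[0,0,1.5],"yaw":0},
    {"delta_pos":[0,0,0],"yaw":0}
  ]
}}

```text
t: 5.55
tcp_pos: [0.5491, -0.032, 0.3177]
tool_rot: [0.752, 0.659, -0.004, 0.001]
force: [0.8, -0.7, -1.7]
finger_gap: 0.598
```

```bash
python3 - <<'E'
from h import *
st()
E
```

```text
t 5.55 tcp [ 0.5491 -0.032   0.3177] psi -7.6 tz [-0.005 -0.006 -1.   ] q1,q6 [-0.26 -0.12] F [ 0.8 -0.7 -1.7] gap 0.598
```

Emit:
{"fn": "send_rows", "kwargs": {
  "commands": [
    {"delta_pos":[-0.2,-2,0],"yaw":0.01},
    {"delta_pos":[-0.35,-4,0],"yaw":0.01},
    {"delta_pos":[-0.35,-4,0],"yaw":0.01},
    {"delta_pos":[-0.35,-4,0],"yaw":0},
    {"delta_pos":[-0.35,-4,0],"yaw":0},
    {"delta_pos":[-0.35,-4,0],"yaw":0},
    {"delta_pos":[-0.35,-3,0],"yaw":0},
    {"delta_pos":[-0.2,-2,0],"yaw":0},
    {"delta_pos":[0,-1,0],"yaw":0},
    {"delta_pos":[0,0,0],"yaw":0}
  ]
}}

```text
t: 6.8
tcp_pos: [0.517, -0.3157, 0.3086]
tool_rot: [0.741, 0.672, -0.005, -0.008]
force: [-0.4, 0.2, -3.1]
finger_gap: 0.598
```

```bash
python3 - <<'E'
from h import *
st()
E
```

```text
t 6.8 tcp [ 0.517  -0.3157  0.3086] psi -5.6 tz [-0.019  0.006 -1.   ] q1,q6 [-0.73 -0.63] F [-0.4  0.2 -3.1] gap 0.598
```

Emit:
{"fn": "send_rows", "kwargs": {
  "commands": [
    {"delta_pos":[0.4,-0.8,-2],"yaw":-0.005},
    {"delta_pos":[0.2,-0.6,-2],"yaw":0},
    {"delta_pos":[0,0,-2],"yaw":0},
    {"delta_pos":[0,0,-1],"yaw":0},
    {"delta_pos":[0,0,0],"yaw":0},
    {"delta_pos":[0,0,0],"yaw":0}
  ]
}}

```text
t: 7.55
tcp_pos: [0.5246, -0.3256, 0.2327]
tool_rot: [0.741, 0.672, -0.005, -0.01]
force: [1.4, 0.9, -1.6]
finger_gap: 0.598
```

```bash
python3 - <<'E'
from h import *
st(); C=cal('wrist'); im=manip.snapshot('wrist'); cv2.imwrite('pics/w4.png',im); st()
im2=manip.snapshot('side'); cv2.imwrite('pics/s4.png',im2)
E
```

```text
t 7.55 tcp [ 0.5246 -0.3256  0.2327] psi -5.6 tz [-0.02   0.009 -1.   ] q1,q6 [-0.73 -0.63] F [ 1.4  0.9 -1.6] gap 0.598
t 7.6 tcp [ 0.5246 -0.3256  0.2328] psi -5.6 tz [-0.02   0.009 -1.   ] q1,q6 [-0.73 -0.63] F [-0.1  1.2 -2. ] gap 0.598
```

Emit:
{"fn": "send_rows", "kwargs": {
  "commands": [
    {"delta_pos":[0,-0.6,-1],"yaw":0},
    {"delta_pos":[0,0,-2],"yaw":0},
    {"delta_pos":[0,0,-2],"yaw":0},
    {"delta_pos":[0,0,-2],"yaw":0},
    {"delta_pos":[0,0,-1],"yaw":0},
    {"delta_pos":[0,0,0],"yaw":0}
  ]
}}

```text
t: 8.4
tcp_pos: [0.5257, -0.3355, 0.152]
tool_rot: [0.741, 0.671, -0.005, -0.006]
force: [0.9, 0.3, -2.3]
finger_gap: 0.598
```

```bash
python3 - <<'E'
from h import *
st()
E
```

```text
t 8.4 tcp [ 0.5257 -0.3355  0.152 ] psi -5.7 tz [-0.015  0.003 -1.   ] q1,q6 [-0.74 -0.64] F [ 0.9  0.3 -2.3] gap 0.598
```

Emit:
{"fn": "send_rows", "kwargs": {
  "commands": [
    {"delta_pos":[-0.15,0.5,0],"yaw":0},
    {"delta_pos":[0,0.1,-0.8],"yaw":0},
    {"delta_pos":[0,0.1,-0.8],"yaw":0},
    {"delta_pos":[0,0,0],"yaw":0}
  ]
}}

```text
t: 8.9
tcp_pos: [0.5251, -0.3288, 0.1371]
tool_rot: [0.741, 0.671, -0.004, -0.004]
force: [0.2, -0.1, -1.5]
finger_gap: 0.597
```

```bash
python3 - <<'E'
from h import *
st()
E
```

```text
t 8.9 tcp [ 0.5251 -0.3288  0.1371] psi -5.7 tz [-0.012 -0.    -1.   ] q1,q6 [-0.74 -0.63] F [ 0.2 -0.1 -1.5] gap 0.597
```

Emit:
{"fn": "send_rows", "kwargs": {
  "commands": [
    {"delta_pos":[-0.1,-0.05,-0.9],"yaw":0},
    {"delta_pos":[0,0.05,-0.9],"yaw":0},
    {"delta_pos":[0,0.05,-0.8],"yaw":0},
    {"delta_pos":[0,0,-0.4],"yaw":0},
    {"delta_pos":[0,0,0],"yaw":0}
  ]
}}

```text
t: 9.52
tcp_pos: [0.524, -0.3284, 0.1045]
tool_rot: [0.741, 0.671, -0.004, -0.004]
force: [-0.3, 0.5, -1.8]
finger_gap: 0.592
```

```bash
python3 - <<'E'
from h import *
st()
E
```

```text
t 9.53 tcp [ 0.524  -0.3284  0.1045] psi -5.7 tz [-0.012  0.    -1.   ] q1,q6 [-0.74 -0.63] F [-0.3  0.5 -1.8] gap 0.592
```

Emit:
{"fn": "send_rows", "kwargs": {
  "commands": [
    {"delta_pos":[0,0,-0.25],"yaw":0},
    {"delta_pos":[0,0,0],"yaw":0}
  ]
}}

```text
t: 9.78
tcp_pos: [0.5244, -0.3288, 0.1023]
tool_rot: [0.741, 0.671, -0.004, -0.003]
force: [-0.4, 0.5, -2.4]
finger_gap: 0.597
```

Emit:
{"fn": "send_rows", "kwargs": {
  "commands": [
    {"delta_pos":[0,0,0],"yaw":0},
    {"delta_pos":[0,0,0],"yaw":0},
    {"delta_pos":[0,0,0],"yaw":0},
    {"delta_pos":[0,0,0],"yaw":0},
    {"delta_pos":[0,0,1],"yaw":0},
    {"delta_pos":[0,0,3],"yaw":0},
    {"delta_pos":[0,0,4],"yaw":0},
    {"delta_pos":[0,0,4],"yaw":0},
    {"delta_pos":[0,0,3],"yaw":0},
    {"delta_pos":[0,0,1],"yaw":0}
  ],
  "grip": -1
}}

```text
t: 11.02
tcp_pos: [0.5246, -0.3289, 0.2711]
tool_rot: [0.741, 0.671, -0.004, -0.002]
force: [-0.0, 0.4, 1.1]
finger_gap: 0.997
```

```bash
python3 - <<'E'
from h import *
st(); C=cal('wrist'); im=manip.snapshot('wrist'); im2=manip.snapshot('side'); im3=manip.snapshot('top')
cv2.imwrite('pics/s5.png',im2);cv2.imwrite('pics/t5.png',im3)
o=np.hstack([cv2.resize(im[150:420],None,fx=.7,fy=.7),cv2.resize(im2[130:250,310:420],None,fx=1.6,fy=1.575)[:189]])
cv2.imwrite('pics/m5.png',o);print(o.shape)
E
```

```text
t 11.03 tcp [ 0.5246 -0.3289  0.2711] psi -5.7 tz [-0.008 -0.003 -1.   ] q1,q6 [-0.74 -0.63] F [-0.   0.4  1.1] gap 0.997
(189, 568, 3)
```

View pics/m5.png

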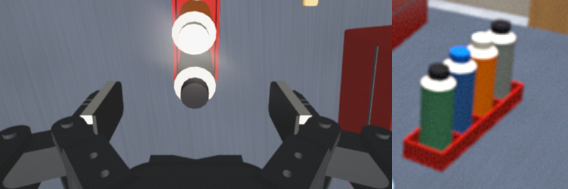

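The orange can stands upright in the free cell with its neighbours undisturbed. Now I move over the crank grip.

Emit:
{"fn": "send_rows", "kwargs": {
  "commands": [
    {"delta_pos":[-0.2,2.5,1],"yaw":-0.1},
    {"delta_pos":[-0.4,4.5,1],"yaw":-0.185},
    {"delta_pos":[-0.4,4.5,0],"yaw":-0.185},
    {"delta_pos":[-0.4,4.5,0],"yaw":-0.185},
    {"delta_pos":[-0.4,4.5,0],"yaw":-0.185},
    {"delta_pos":[-0.4,4.5,0],"yaw":-0.185},
    {"delta_pos":[-0.4,4.5,0],"yaw":-0.185},
    {"delta_pos":[-0.4,4.5,0],"yaw":-0.185},
    {"delta_pos":[-0.2,4.0,0],"yaw":-0.185},
    {"delta_pos":[0,2.0,0],"yaw":-0.185}
  ]
}}

```text
t: 12.42
tcp_pos: [0.4791, 0.0853, 0.2687]
tool_rot: [0.987, -0.159, -0.007, -0.018]
force: [-0.3, -1.0, -0.7]
finger_gap: 1.001
```

```bash
cat >> h.py <<'E'
AX=np.array([.549,.078]); HD=np.radians(-72.15)
HI=AX+.03*np.array([np.cos(HD),np.sin(HD)])
E
python3 - <<'E'
from h import *
st()
im=manip.snapshot('top');cv2.imwrite('pics/t6.png',im)
E
```

```text
t 12.43 tcp [0.4791 0.0853 0.2687] psi -108.4 tz [-0.008  0.039 -0.999] q1,q6 [-0.08  1.8 ] F [-0.3 -1.  -0.7] gap 1.001
```

Emit:
{"fn": "send_rows", "kwargs": {
  "commands": [
    {"delta_pos":[0.8,0.6,0],"yaw":-0.15},
    {"delta_pos":[0.8,0.4,0],"yaw":-0.15},
    {"delta_pos":[0.1,0,0],"yaw":-0.05},
    {"delta_pos":[0,0,0],"yaw":0},
    {"delta_pos":[0,0,0],"yaw":0}
  ]
}}

```text
t: 13.1
tcp_pos: [0.4916, 0.0967, 0.2615]
tool_rot: [0.944, -0.331, -0.011, -0.018]
force: [0.1, -0.5, 0.3]
finger_gap: 1.0
```

```bash
python3 - <<'E'
from h import *
C=cal('wrist');st(); im=manip.snapshot('wrist');st();cv2.imwrite('pics/w6.png',im)
for p in ((.4965,.1003,.205),(.535,.069,.151),(.5582,.0494,.134)): print(proj('wrist',p,C).round(1))
E
```

```text
t 13.1 tcp [0.4916 0.0967 0.2615] psi -128.6 tz [-0.01   0.042 -0.999] q1,q6 [-0.05  2.17] F [ 0.1 -0.5  0.3] gap 1.0
t 13.15 tcp [0.4915 0.0967 0.2615] psi -128.7 tz [-0.01   0.041 -0.999] q1,q6 [-0.05  2.17] F [-0.7 -0.5  0.1] gap 0.997
[275.6 225.7]
[278.9 131.4]
[280.8  85.8]
```

View pics/w6.png

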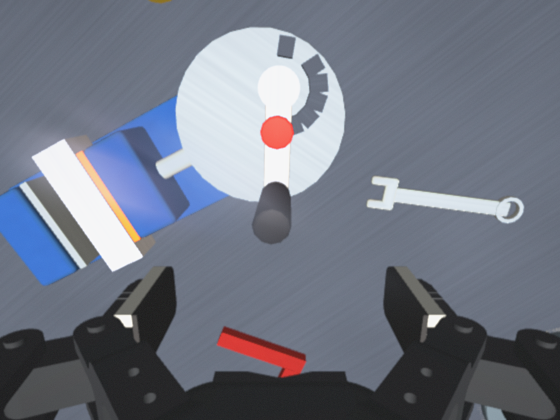

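Emit:
{"fn": "send_rows", "kwargs": {
  "commands": [
    {"delta_pos":[0.3,0.2,-1],"yaw":0},
    {"delta_pos":[0.2,0.1,-2],"yaw":0},
    {"delta_pos":[0,0,-2],"yaw":0},
    {"delta_pos":[0,0,-2],"yaw":0},
    {"delta_pos":[0,0,-1],"yaw":0},
    {"delta_pos":[0,0,0],"yaw":0}
  ]
}}

```text
t: 13.9
tcp_pos: [0.4969, 0.0997, 0.1769]
tool_rot: [0.944, -0.33, -0.011, -0.018]
force: [-0.2, 0.0, -0.4]
finger_gap: 0.997
```

```bash
python3 - <<'E'
from h import *
st()
E
```

```text
t 13.9 tcp [0.4969 0.0997 0.1769] psi -128.5 tz [-0.01   0.042 -0.999] q1,q6 [-0.05  2.16] F [-0.2  0.  -0.4] gap 0.997
```

Emit:
{"fn": "send_rows", "kwargs": {
  "commands": [
    {"delta_pos":[0,0,-1],"yaw":0},
    {"delta_pos":[0,0,-0.6],"yaw":0},
    {"delta_pos":[0,0,0],"yaw":0},
    {"delta_pos":[0,0,0],"yaw":0},
    {"delta_pos":[0,0,0],"yaw":0}
  ],
  "grip": 0.2,
  "force": 20
}}

```text
t: 14.52
tcp_pos: [0.4984, 0.0996, 0.1615]
tool_rot: [0.944, -0.329, -0.009, -0.019]
force: [-0.2, -0.5, -0.0]
finger_gap: 0.398
```

```bash
cat >> h.py <<'E'
def plan(c,r,th,dth,n,z,lim=.17):
    """rows to follow circle about c from current pose; th = target end list"""
    s=manip.sense(); p=s['tcp_pos']; m=R.from_quat(s['tool_rot']).as_matrix(); psi=np.arctan2(m[1,1],m[0,1])
    now=np.arctan2(*(p[:2]-c)[::-1]); print('now th',np.degrees(now).round(1),'r',np.linalg.norm(p[:2]-c).round(4))
    pts=[c+r*np.array([np.cos(a),np.sin(a)]) for a in th+dth*np.arange(1,n+1)]
    prev=p[:2]
    for q in pts: print(((q-prev)*100).round(2)); prev=q
E
python3 - <<'E'
from h import *
st(); plan(HI,.08,np.radians(140.5),np.radians(9),9,0)
E
```

```text
t 14.53 tcp [0.4984 0.0996 0.1615] psi -128.5 tz [-0.006  0.041 -0.999] q1,q6 [-0.05  2.16] F [-0.2 -0.5 -0. ] gap 0.398
now th 140.0 r 0.078
[-0.91 -0.96]
[-0.55 -1.13]
[-0.37 -1.2 ]
[-0.17 -1.24]
[ 0.02 -1.26]
[ 0.22 -1.24]
[ 0.41 -1.19]
[ 0.59 -1.11]
[ 0.76 -1.  ]
```

Emit:
{"fn": "send_rows", "kwargs": {
  "commands": [
    {"delta_pos":[-0.9,-0.95,0],"yaw":0.157},
    {"delta_pos":[-0.55,-1.13,0],"yaw":0.157},
    {"delta_pos":[-0.37,-1.2,0],"yaw":0.157},
    {"delta_pos":[-0.17,-1.24,0],"yaw":0.157},
    {"delta_pos":[0,0,0],"yaw":0}
  ]
}}

```text
t: 15.15
tcp_pos: [0.4797, 0.0551, 0.1626]
tool_rot: [1.0, -0.013, -0.013, -0.017]
force: [0.3, -0.3, -0.8]
finger_gap: 0.399
```

```bash
python3 - <<'E'
from h import *
st(); plan(HI,.08,np.radians(176.5),np.radians(9),9,0)
E
```

```text
t 15.15 tcp [0.4797 0.0551 0.1626] psi -91.5 tz [-0.025  0.035 -0.999] q1,q6 [-0.14  1.43] F [ 0.3 -0.3 -0.8] gap 0.399
now th 175.9 r 0.0787
[-0.11 -1.33]
[ 0.22 -1.24]
[ 0.41 -1.19]
[ 0.59 -1.11]
[ 0.76 -1.  ]
[ 0.9  -0.87]
[ 1.03 -0.72]
[ 1.13 -0.55]
[ 1.2  -0.37]
```

Emit:
{"fn": "send_rows", "kwargs": {
  "commands": [
    {"delta_pos":[-0.1,-1.33,0],"yaw":0.15},
    {"delta_pos":[0.2,-1.24,0],"yaw":0.15},
    {"delta_pos":[0.4,-1.19,0],"yaw":0.157},
    {"delta_pos":[0.58,-1.11,0],"yaw":0.157},
    {"delta_pos":[0.75,-1.0,0],"yaw":0.157},
    {"delta_pos":[0.9,-0.87,0],"yaw":0.157},
    {"delta_pos":[1.03,-0.72,0],"yaw":0.157},
    {"delta_pos":[1.13,-0.55,0],"yaw":0.157},
    {"delta_pos":[0,0,0],"yaw":0}
  ]
}}

```text
t: 16.27
tcp_pos: [0.5253, -0.0201, 0.1628]
tool_rot: [0.816, 0.577, -0.025, -0.012]
force: [0.5, -0.6, -0.2]
finger_gap: 0.4
```

```bash
python3 - <<'E'
from h import *
st(); plan(HI,.08,np.radians(248.5),np.radians(9),6,0)
E
```

```text
t 16.27 tcp [ 0.5253 -0.0201  0.1628] psi -19.6 tz [-0.054 -0.009 -0.999] q1,q6 [-0.24  0.12] F [ 0.5 -0.6 -0.2] gap 0.4
now th -115.3 r 0.0769
[ 1.56 -0.85]
[ 1.24 -0.17]
[1.26 0.02]
[1.24 0.22]
[1.19 0.41]
[1.11 0.59]
```

Emit:
{"fn": "send_rows", "kwargs": {
  "commands": [
    {"delta_pos":[1.4,-0.7,0],"yaw":0.157},
    {"delta_pos":[1.24,-0.17,0],"yaw":0.157},
    {"delta_pos":[1.26,0.02,0],"yaw":0.157},
    {"delta_pos":[1.24,0.22,0],"yaw":0.157},
    {"delta_pos":[0,0,0],"yaw":0}
  ]
}}

```text
t: 16.9
tcp_pos: [0.5719, -0.0245, 0.1622]
tool_rot: [0.599, 0.8, -0.031, -0.007]
force: [-0.1, 0.4, 0.0]
finger_gap: 0.397
```

```bash
python3 - <<'E'
from h import *
st(); plan(HI,.08,np.radians(284.5),np.radians(4),3,0)
E
```

```text
t 16.9 tcp [ 0.5719 -0.0245  0.1622] psi 16.3 tz [-0.048 -0.042 -0.998] q1,q6 [-0.21 -0.46] F [-0.1  0.4  0. ] gap 0.397
now th -79.5 r 0.0752
[ 1.16 -0.2 ]
[0.52 0.2 ]
[0.51 0.23]
```

Emit:
{"fn": "send_rows", "kwargs": {
  "commands": [
    {"delta_pos":[0.9,-0.2,0],"yaw":0.02},
    {"delta_pos":[0.5,0.1,0],"yaw":0},
    {"delta_pos":[0.3,0.1,0],"yaw":0},
    {"delta_pos":[0,0,0],"yaw":0}
  ]
}}

```text
t: 17.4
tcp_pos: [0.5835, -0.0255, 0.1617]
tool_rot: [0.594, 0.804, -0.036, -0.011]
force: [-1.0, 0.2, 0.6]
finger_gap: 0.401
```

```bash
python3 - <<'E'
from h import *
st(); plan(HI,.08,np.radians(292),np.radians(4),2,0)
E
```

```text
t 17.4 tcp [ 0.5835 -0.0255  0.1617] psi 17.1 tz [-0.061 -0.045 -0.997] q1,q6 [-0.21 -0.47] F [-1.   0.2  0.6] gap 0.401
now th -71.3 r 0.0791
[0.98 0.3 ]
[0.49 0.26]
```

Emit:
{"fn": "send_rows", "kwargs": {
  "commands": [
    {"delta_pos":[0.35,0.1,0],"yaw":0},
    {"delta_pos":[0.3,0.1,0],"yaw":0},
    {"delta_pos":[0.2,0.05,0],"yaw":0}
  ]
}}

```text
t: 17.77
tcp_pos: [0.5831, -0.0255, 0.1613]
tool_rot: [0.594, 0.803, -0.045, -0.019]
force: [-5.2, -2.0, 2.5]
finger_gap: 0.397
```

```bash
python3 - <<'E'
from h import *
st(); plan(HI,.08,np.radians(292),np.radians(4),1,0)
E
```

```text
t 17.77 tcp [ 0.5831 -0.0255  0.1613] psi 17.0 tz [-0.083 -0.05  -0.995] q1,q6 [-0.2  -0.46] F [-5.2 -2.   2.5] gap 0.397
now th -71.6 r 0.079
[1.01 0.3 ]
```

Emit:
{"fn": "send_rows", "kwargs": {
  "commands": [
    {"delta_pos":[-0.4,-0.15,0],"yaw":0},
    {"delta_pos":[0,0,0.5],"yaw":0},
    {"delta_pos":[0,0,2],"yaw":0},
    {"delta_pos":[0,0,3],"yaw":0},
    {"delta_pos":[0,0,3],"yaw":0},
    {"delta_pos":[0,-1,2],"yaw":0},
    {"delta_pos":[0,-1,0.5],"yaw":0},
    {"delta_pos":[0,0,0],"yaw":0}
  ],
  "grip": -1
}}

```text
t: 18.77
tcp_pos: [0.5847, -0.0461, 0.2768]
tool_rot: [0.595, 0.803, -0.04, -0.013]
force: [-0.2, 0.4, 0.5]
finger_gap: 0.997
```

```bash
python3 - <<'E'
from h import *
C=cal('wrist');st(); im=manip.snapshot('wrist');st();cv2.imwrite('pics/w7.png',im)
d=np.array([np.cos(HD),np.sin(HD)])
for p in ((*(AX+.11*d),.205),(*(AX+.06*d),.151),(*(AX+.03*d),.134)): print(np.round(p,4),proj('wrist',p,C).round(1))
h=cv2.cvtColor(im,cv2.COLOR_BGR2HSV)
def f(n,m,z,mn=60):
    for c in cv2.findContours(m,0,1)[0]:
        if cv2.contourArea(c)>mn:
            e=cv2.minEnclosingCircle(c);print(n,np.round(e[0],1),round(e[1],1),plane('wrist',*e[0],z,C).round(4))
f('red',cv2.inRange(h,(0,150,120),(7,255,255))|cv2.inRange(h,(174,150,120),(180,255,255)),.151)
E
```

```text
t 18.77 tcp [ 0.5847 -0.0461  0.2768] psi 16.8 tz [-0.069 -0.047 -0.997] q1,q6 [-0.24 -0.51] F [-0.2  0.4  0.5] gap 0.997
t 18.82 tcp [ 0.5844 -0.0457  0.2764] psi 16.9 tz [-0.069 -0.047 -0.996] q1,q6 [-0.24 -0.51] F [0.5 1.2 0.4] gap 0.991
[ 0.5827 -0.0267  0.205 ] [291.  190.9]
[0.5674 0.0209 0.151 ] [294. 105.]
[0.5582 0.0494 0.134 ] [294.7  62.5]
red [166. 338.] 17.1 [ 0.5167 -0.2104  0.151 ]
red [207.1 308.5] 74.5 [ 0.546  -0.1666  0.151 ]
red [544.6 137.2] 37.1 [0.7426 0.0516 0.151 ]
red [295.2 101.5] 16.2 [0.5675 0.0235 0.151 ]
red [539.5  86.7] 23.8 [0.7228 0.0807 0.151 ]
```

View pics/w7.png

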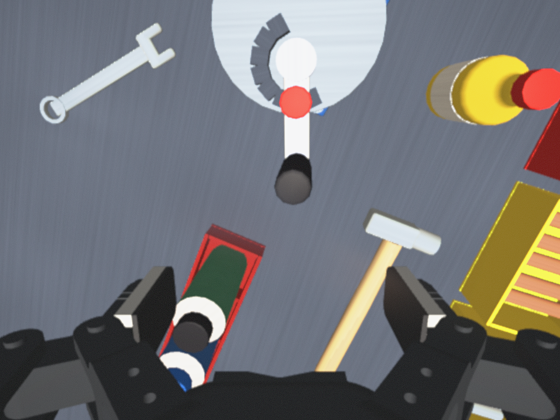

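Emit:
{"fn": "send_rows", "kwargs": {
  "commands": [
    {"delta_pos":[-0.4,2,-0.2],"yaw":0},
    {"delta_pos":[-0.6,2,-0.3],"yaw":0},
    {"delta_pos":[-0.5,1.8,-0.5],"yaw":0},
    {"delta_pos":[-0.1,0.7,-1],"yaw":0},
    {"delta_pos":[0,0,-1],"yaw":0},
    {"delta_pos":[0,0,0],"yaw":0}
  ],
  "grip": 1,
  "force": 30
}}

```text
t: 19.58
tcp_pos: [0.5645, 0.0267, 0.2407]
tool_rot: [0.594, 0.804, -0.041, -0.017]
force: [-0.1, 0.0, -0.4]
finger_gap: 0.0
```

```bash
python3 - <<'E'
from h import *
st()
E
```

```text
t 19.57 tcp [0.5645 0.0267 0.2407] psi 17.1 tz [-0.077 -0.045 -0.996] q1,q6 [-0.12 -0.4 ] F [-0.1  0.  -0.4] gap 0.0
```

Emit:
{"fn": "send_rows", "kwargs": {
  "commands": [
    {"delta_pos":[0.3,-0.4,-1.5],"yaw":0},
    {"delta_pos":[0,0,-2],"yaw":0},
    {"delta_pos":[0,0,-2],"yaw":0},
    {"delta_pos":[0,0,-0.8],"yaw":0},
    {"delta_pos":[0,0,0],"yaw":0}
  ]
}}

```text
t: 20.2
tcp_pos: [0.5696, 0.0188, 0.1738]
tool_rot: [0.595, 0.802, -0.041, -0.016]
force: [-0.3, 0.3, 0.3]
finger_gap: 0.001
```

```bash
python3 - <<'E'
from h import *
st()
E
```

```text
t 20.2 tcp [0.5696 0.0188 0.1738] psi 16.8 tz [-0.075 -0.046 -0.996] q1,q6 [-0.13 -0.4 ] F [-0.3  0.3  0.3] gap 0.001
```

Correct by (-2, +3) mm, then press in small steps.

Emit:
{"fn": "send_rows", "kwargs": {
  "commands": [
    {"delta_pos":[-0.2,0.3,-0.8],"yaw":0},
    {"delta_pos":[0,0,-0.8],"yaw":0},
    {"delta_pos":[0,0,-0.5],"yaw":0},
    {"delta_pos":[0,0,-0.4],"yaw":0},
    {"delta_pos":[0,0,-0.4],"yaw":0}
  ]
}}

```text
t: 20.82
tcp_pos: [0.5688, 0.0216, 0.1453]
tool_rot: [0.595, 0.802, -0.04, -0.014]
force: [-1.1, -0.7, 2.0]
finger_gap: 0.003
```

```bash
python3 - <<'E'
from h import *
st()
E
```

```text
t 20.82 tcp [0.5688 0.0216 0.1453] psi 16.8 tz [-0.071 -0.047 -0.996] q1,q6 [-0.13 -0.39] F [-1.1 -0.7  2. ] gap 0.003
```

It is already past the 1 mm ledge at 145 mm with about 2 N, so the pin is going down. Continue.

Emit:
{"fn": "send_rows", "kwargs": {
  "commands": [
    {"delta_pos":[0,0,-0.4],"yaw":0},
    {"delta_pos":[0,0,-0.4],"yaw":0},
    {"delta_pos":[0,0,-0.4],"yaw":0},
    {"delta_pos":[0,0,-0.4],"yaw":0}
  ]
}}

```text
t: 21.32
tcp_pos: [0.5696, 0.0213, 0.1383]
tool_rot: [0.595, 0.803, -0.04, -0.013]
force: [-7.0, 1.6, 29.1]
finger_gap: -0.0
```

```bash
python3 - <<'E'
from h import *
st()
E
```

```text
t 21.32 tcp [0.5696 0.0213 0.1383] psi 16.8 tz [-0.068 -0.049 -0.996] q1,q6 [-0.13 -0.38] F [-7.   1.6 29.1] gap -0.0
```

Emit:
{"fn": "send_rows", "kwargs": {
  "commands": [
    {"delta_pos":[0,0,1],"yaw":0},
    {"delta_pos":[0,0,3],"yaw":0},
    {"delta_pos":[0,0,4],"yaw":0},
    {"delta_pos":[0.2,-1,2.5],"yaw":0},
    {"delta_pos":[0.4,-1.5,0],"yaw":0},
    {"delta_pos":[0.4,-1.5,0],"yaw":0},
    {"delta_pos":[0.4,-0.8,0],"yaw":0},
    {"delta_pos":[0,0,0],"yaw":0}
  ],
  "grip": -1
}}

```text
t: 22.32
tcp_pos: [0.5836, -0.0294, 0.242]
tool_rot: [0.595, 0.802, -0.04, -0.014]
force: [-0.4, -0.6, 0.0]
finger_gap: 0.999
```

```bash
python3 - <<'E'
from h import *
st()
im=manip.snapshot('wrist');cv2.imwrite('pics/w8.png',im)
C=cal('wrist')
h=cv2.cvtColor(im,cv2.COLOR_BGR2HSV)
m=cv2.inRange(h,(0,150,120),(7,255,255))|cv2.inRange(h,(174,150,120),(180,255,255))
for c in cv2.findContours(m,0,1)[0]:
    e=cv2.minEnclosingCircle(c)
    if 8<e[1]<30: print(np.round(e,1) if 0 else (np.round(e[0],1),round(e[1],1)),plane('wrist',*e[0],.139,C).round(4),plane('wrist',*e[0],.151,C).round(4))
E
```

```text
t 22.32 tcp [ 0.5836 -0.0294  0.242 ] psi 16.8 tz [-0.071 -0.048 -0.996] q1,q6 [-0.21 -0.48] F [-0.4 -0.6  0. ] gap 0.999
(array([230.5, 259.5]), 29.8) [ 0.5541 -0.0841  0.139 ] [ 0.5551 -0.0777  0.151 ]
(array([548.5, 170.5]), 22.1) [0.7393 0.048  0.139 ] [0.7311 0.0479 0.151 ]
(array([288.5, 127.5]), 17.3) [0.5673 0.0237 0.139 ] [0.5676 0.0248 0.151 ]
(array([556.2, 117. ]), 22.2) [0.7267 0.0799 0.139 ] [0.7192 0.0782 0.151 ]
```

Emit:
{"fn": "send_rows", "kwargs": {
  "commands": [
    {"delta_pos":[-0.1,0.3,-1],"yaw":0},
    {"delta_pos":[0,0.1,-2],"yaw":0},
    {"delta_pos":[0,0.1,-2],"yaw":0},
    {"delta_pos":[0,0.1,-1.5],"yaw":0},
    {"delta_pos":[0,0,-0.5],"yaw":0},
    {"delta_pos":[0,0,0],"yaw":0}
  ]
}}

```text
t: 23.12
tcp_pos: [0.58, -0.0196, 0.1664]
tool_rot: [0.594, 0.803, -0.041, -0.017]
force: [-0.3, -0.5, 0.3]
finger_gap: 0.999
```

```bash
python3 - <<'E'
from h import *
st(); 
E
```

```text
t 23.12 tcp [ 0.58   -0.0196  0.1664] psi 17.0 tz [-0.076 -0.046 -0.996] q1,q6 [-0.2  -0.46] F [-0.3 -0.5  0.3] gap 0.999
```

Emit:
{"fn": "send_rows", "kwargs": {
  "commands": [
    {"delta_pos":[0.1,-0.6,-0.5],"yaw":0},
    {"delta_pos":[0,0,0],"yaw":0},
    {"delta_pos":[0,0,0],"yaw":0},
    {"delta_pos":[0,0,0],"yaw":0}
  ],
  "grip": 0.3,
  "force": 20
}}

```text
t: 23.62
tcp_pos: [0.5814, -0.0267, 0.1628]
tool_rot: [0.594, 0.803, -0.041, -0.016]
force: [-2.4, -0.7, -0.0]
finger_gap: 0.352
```

```bash
cat >> h.py <<'E'
def wind(phi,dphi,n):
    """rows along the crank circle (r 110) after phi deg; grasp point aimed, tilt allowed for"""
    s=manip.sense(); m=R.from_quat(s['tool_rot']).as_matrix(); g=s['tcp_pos']-.019*m[:,2]
    d=g[:2]-AX; print('now phi',np.degrees(np.arctan2(d[1],d[0])).round(1),'r',np.linalg.norm(d).round(4)); prev=g[:2]
    for a in np.radians(phi+dphi*np.arange(n)):
        q=AX+.11*np.array([np.cos(a),np.sin(a)]); print(np.degrees(a).round(0),((q-prev)*100).round(2)); prev=q
E
python3 - <<'E'
from h import *
st(); wind(-84,-8,10)
E
```

```text
t 23.62 tcp [ 0.5814 -0.0267  0.1628] psi 17.0 tz [-0.074 -0.047 -0.996] q1,q6 [-0.21 -0.47] F [-2.4 -0.7 -0. ] gap 0.352
now phi -72.0 r 0.1092
-84.0 [-2.23 -0.56]
-92.0 [-1.53 -0.05]
-100.0 [-1.53  0.16]
-108.0 [-1.49  0.37]
-116.0 [-1.42  0.57]
-124.0 [-1.33  0.77]
-132.0 [-1.21  0.94]
-140.0 [-1.07  1.1 ]
-148.0 [-0.9   1.24]
-156.0 [-0.72  1.36]
```

Emit:
{"fn": "send_rows", "kwargs": {
  "commands": [
    {"delta_pos":[-1.1,-0.35,0],"yaw":-0.1},
    {"delta_pos":[-1.1,-0.2,0],"yaw":-0.1},
    {"delta_pos":[-1.53,-0.05,0],"yaw":-0.14},
    {"delta_pos":[-1.53,0.16,0],"yaw":-0.14},
    {"delta_pos":[-1.49,0.37,0],"yaw":-0.14},
    {"delta_pos":[0,0,0],"yaw":0}
  ]
}}

```text
t: 24.38
tcp_pos: [0.5244, -0.0286, 0.1647]
tool_rot: [0.817, 0.576, -0.025, -0.016]
force: [0.7, 0.2, 1.2]
finger_gap: 0.349
```

```bash
python3 - <<'E'
from h import *
st(); wind(-116,-8,10)
E
```

```text
t 24.38 tcp [ 0.5244 -0.0286  0.1647] psi -19.7 tz [-0.059 -0.003 -0.998] q1,q6 [-0.26  0.1 ] F [0.7 0.2 1.2] gap 0.349
now phi -102.4 r 0.1091
-116.0 [-2.48  0.76]
-124.0 [-1.33  0.77]
-132.0 [-1.21  0.94]
-140.0 [-1.07  1.1 ]
-148.0 [-0.9   1.24]
-156.0 [-0.72  1.36]
-164.0 [-0.52  1.44]
-172.0 [-0.32  1.5 ]
-180.0 [-0.11  1.53]
-188.0 [0.11 1.53]
```

Emit:
{"fn": "send_rows", "kwargs": {
  "commands": [
    {"delta_pos":[-1.3,0.35,0],"yaw":-0.05},
    {"delta_pos":[-1.3,0.5,0],"yaw":-0.1},
    {"delta_pos":[-1.4,0.77,0],"yaw":-0.14},
    {"delta_pos":[-1.28,0.96,0],"yaw":-0.14},
    {"delta_pos":[-1.12,1.14,0],"yaw":-0.14},
    {"delta_pos":[-0.95,1.28,0],"yaw":-0.14},
    {"delta_pos":[-0.75,1.4,0],"yaw":-0.14},
    {"delta_pos":[0,0,0],"yaw":0}
  ]
}}

```text
t: 25.38
tcp_pos: [0.457, 0.0276, 0.1673]
tool_rot: [0.982, 0.186, -0.011, -0.008]
force: [0.5, 0.2, 0.0]
finger_gap: 0.35
```

```bash
python3 - <<'E'
from h import *
st(); wind(-164,-8,9)
E
```

```text
t 25.38 tcp [0.457  0.0276 0.1673] psi -68.5 tz [-0.024  0.012 -1.   ] q1,q6 [-0.19  1.  ] F [0.5 0.2 0. ] gap 0.35
now phi -151.0 r 0.1046
-164.0 [-1.42  2.03]
-172.0 [-0.32  1.5 ]
-180.0 [-0.11  1.53]
-188.0 [0.11 1.53]
-196.0 [0.32 1.5 ]
-204.0 [0.52 1.44]
-212.0 [0.72 1.36]
-220.0 [0.9  1.24]
-228.0 [1.07 1.1 ]
```

Emit:
{"fn": "send_rows", "kwargs": {
  "commands": [
    {"delta_pos":[-0.9,1.1,-0.1],"yaw":-0.1},
    {"delta_pos":[-0.6,1.1,-0.1],"yaw":-0.1},
    {"delta_pos":[-0.34,1.55,0],"yaw":-0.14},
    {"delta_pos":[-0.13,1.58,0],"yaw":-0.14},
    {"delta_pos":[0.1,1.58,0],"yaw":-0.14},
    {"delta_pos":[0.32,1.55,0],"yaw":-0.14},
    {"delta_pos":[0.52,1.48,0],"yaw":-0.14},
    {"delta_pos":[0,0,0],"yaw":0}
  ]
}}

```text
t: 26.38
tcp_pos: [0.4524, 0.122, 0.1666]
tool_rot: [0.967, -0.255, -0.006, -0.004]
force: [0.3, 0.0, 0.2]
finger_gap: 0.347
```

```bash
python3 - <<'E'
from h import *
st(); wind(-212,-8,6)
im=manip.snapshot('top');cv2.imwrite('pics/t9.png',im)
im=manip.snapshot('wrist');cv2.imwrite('pics/w9.png',im);C=cal('wrist')
h=cv2.cvtColor(im,cv2.COLOR_BGR2HSV)
m=cv2.inRange(h,(0,150,120),(7,255,255))|cv2.inRange(h,(174,150,120),(180,255,255))
for c in cv2.findContours(m,0,1)[0]:
    e=cv2.minEnclosingCircle(c)
    if e[1]>8: p=plane('wrist',*e[0],.139,C);d=p[:2]-AX;print('red',np.round(e[0],1),round(e[1],1),p.round(4),np.degrees(np.arctan2(*d[::-1])).round(1),np.linalg.norm(d).round(3))
E
```

```text
t 26.38 tcp [0.4524 0.122  0.1666] psi -119.6 tz [-0.01   0.011 -1.   ] q1,q6 [0.02 2.09] F [0.3 0.  0.2] gap 0.347
now phi 155.6 r 0.1059
-212.0 [0.32 1.45]
-220.0 [0.9  1.24]
-228.0 [1.07 1.1 ]
-236.0 [1.21 0.94]
-244.0 [1.33 0.77]
-252.0 [1.42 0.57]
red [275. 162.] 24.2 [0.494  0.1025 0.139 ] 156.0 0.06
```

Emit:
{"fn": "send_rows", "kwargs": {
  "commands": [
    {"delta_pos":[0.3,1.45,0],"yaw":-0.08},
    {"delta_pos":[0.88,1.28,0],"yaw":-0.12},
    {"delta_pos":[1.05,1.15,0],"yaw":-0.12},
    {"delta_pos":[1.2,1.0,0],"yaw":-0.12},
    {"delta_pos":[0,0,0],"yaw":0}
  ]
}}

```text
t: 27.1
tcp_pos: [0.4833, 0.166, 0.1664]
tool_rot: [0.888, -0.46, -0.009, -0.001]
force: [-0.9, 0.0, 0.2]
finger_gap: 0.354
```

```bash
python3 - <<'E'
from h import *
st(); wind(-244,-8,3)
E
```

```text
t 27.1 tcp [0.4833 0.166  0.1664] psi -144.8 tz [-0.016  0.01  -1.   ] q1,q6 [0.11 2.62] F [-0.9  0.   0.2] gap 0.354
now phi 126.7 r 0.1095
-244.0 [1.71 1.11]
-252.0 [1.42 0.57]
-260.0 [1.49 0.37]
```

Emit:
{"fn": "send_rows", "kwargs": {
  "commands": [
    {"delta_pos":[0,0,0],"yaw":0},
    {"delta_pos":[0,0,0.5],"yaw":0},
    {"delta_pos":[0,0,3],"yaw":0},
    {"delta_pos":[0,0,3],"yaw":0},
    {"delta_pos":[0,0,1.5],"yaw":0.1},
    {"delta_pos":[0,0,0],"yaw":0.185},
    {"delta_pos":[0,0,0],"yaw":0.185},
    {"delta_pos":[0,0,0],"yaw":0.185},
    {"delta_pos":[0,0,0],"yaw":0.185},
    {"delta_pos":[0,0,0],"yaw":0.185}
  ],
  "grip": -1
}}

```text
t: 28.35
tcp_pos: [0.4825, 0.163, 0.2526]
tool_rot: [0.999, 0.047, -0.006, 0.003]
force: [0.3, -0.6, 0.1]
finger_gap: 1.001
```

Emit:
{"fn": "send_rows", "kwargs": {
  "commands": [
    {"delta_pos":[0,0,0],"yaw":0.185},
    {"delta_pos":[0,0,0],"yaw":0.185},
    {"delta_pos":[0,0,0],"yaw":0.185},
    {"delta_pos":[0,0,0],"yaw":0.185},
    {"delta_pos":[0,0,0],"yaw":0.185},
    {"delta_pos":[0,0,0],"yaw":0.185},
    {"delta_pos":[0,0,0],"yaw":0.185},
    {"delta_pos":[0,0,0],"yaw":0.185},
    {"delta_pos":[0,0,0],"yaw":0.185},
    {"delta_pos":[0,0,0],"yaw":0.185}
  ]
}}

```text
t: 29.6
tcp_pos: [0.4813, 0.1607, 0.2567]
tool_rot: [0.554, 0.833, 0.001, 0.006]
force: [0.9, 0.6, 0.5]
finger_gap: 0.997
```

```bash
python3 - <<'E'
from h import *
st(); wind(-231.5,-8,1)
C=cal('wrist');im=manip.snapshot('wrist');cv2.imwrite('pics/w10.png',im)
h=cv2.cvtColor(im,cv2.COLOR_BGR2HSV)
m=cv2.inRange(h,(0,150,120),(7,255,255))|cv2.inRange(h,(174,150,120),(180,255,255))
for c in cv2.findContours(m,0,1)[0]:
    e=cv2.minEnclosingCircle(c)
    if e[1]>8: p=plane('wrist',*e[0],.139,C);d=p[:2]-AX;print('red',np.round(e[0],1),round(e[1],1),p.round(4),np.degrees(np.arctan2(*d[::-1])).round(1),np.linalg.norm(d).round(3))
E
```

```text
t 29.6 tcp [0.4813 0.1607 0.2567] psi 22.8 tz [ 0.012 -0.005 -1.   ] q1,q6 [ 0.11 -0.29] F [0.9 0.6 0.5] gap 0.997
now phi 129.4 r 0.1071
-232.0 [-0.05  0.33]
red [526.5 305. ] 44.9 [0.7111 0.1591 0.139 ] 26.6 0.181
red [151.5   1. ] 49.5 [0.3552 0.255  0.139 ] 137.6 0.262
```

Emit:
{"fn": "send_rows", "kwargs": {
  "commands": [
    {"delta_pos":[0.05,0.3,-0.5],"yaw":0.13},
    {"delta_pos":[0,0.1,-2],"yaw":0.1},
    {"delta_pos":[0,0.1,-2.5],"yaw":0},
    {"delta_pos":[0,0,-2],"yaw":0},
    {"delta_pos":[0,0,-1],"yaw":0},
    {"delta_pos":[0,0,-0.3],"yaw":0},
    {"delta_pos":[0,0,0],"yaw":0}
  ]
}}

```text
t: 30.52
tcp_pos: [0.4831, 0.1649, 0.1748]
tool_rot: [0.454, 0.891, 0.004, 0.009]
force: [0.2, 0.1, -0.5]
finger_gap: 0.999
```

```bash
python3 - <<'E'
from h import *
st(); wind(-231.5,-8,1)
E
```

```text
t 30.52 tcp [0.4831 0.1649 0.1748] psi 36.0 tz [ 0.02  -0.001 -1.   ] q1,q6 [ 0.11 -0.51] F [ 0.2  0.1 -0.5] gap 0.999
now phi 127.3 r 0.1092
-232.0 [-0.22 -0.08]
```

Emit:
{"fn": "send_rows", "kwargs": {
  "commands": [
    {"delta_pos":[0,0,-0.9],"yaw":0},
    {"delta_pos":[0,0,0],"yaw":0},
    {"delta_pos":[0,0,0],"yaw":0},
    {"delta_pos":[0,0,0],"yaw":0}
  ],
  "grip": 0.3
}}

```text
t: 31.02
tcp_pos: [0.4842, 0.165, 0.1667]
tool_rot: [0.454, 0.891, 0.005, 0.011]
force: [-0.5, -0.1, 0.1]
finger_gap: 0.35
```

```bash
python3 - <<'E'
from h import *
st(); wind(-240,-8,9)
E
```

```text
t 31.02 tcp [0.4842 0.165  0.1667] psi 36.0 tz [ 0.023 -0.001 -1.   ] q1,q6 [ 0.11 -0.51] F [-0.5 -0.1  0.1] gap 0.35
now phi 126.9 r 0.1087
-240.0 [1.02 0.83]
-248.0 [1.38 0.67]
-256.0 [1.46 0.47]
-264.0 [1.51 0.27]
-272.0 [1.53 0.05]
-280.0 [ 1.53 -0.16]
-288.0 [ 1.49 -0.37]
-296.0 [ 1.42 -0.57]
-304.0 [ 1.33 -0.77]
```

Emit:
{"fn": "send_rows", "kwargs": {
  "commands": [
    {"delta_pos":[1.05,0.85,0],"yaw":-0.12},
    {"delta_pos":[1.4,0.7,0],"yaw":-0.14},
    {"delta_pos":[1.5,0.5,0],"yaw":-0.14},
    {"delta_pos":[1.55,0.28,0],"yaw":-0.14},
    {"delta_pos":[1.57,0.06,0],"yaw":-0.14},
    {"delta_pos":[1.55,-0.16,0],"yaw":-0.14},
    {"delta_pos":[0,0,0],"yaw":0}
  ]
}}

```text
t: 31.9
tcp_pos: [0.5602, 0.1856, 0.1656]
tool_rot: [0.779, 0.627, -0.01, 0.001]
force: [-0.0, 0.2, -0.0]
finger_gap: 0.347
```

```bash
python3 - <<'E'
from h import *
st(); wind(-288,-8,9)
E
```

```text
t 31.9 tcp [0.5602 0.1856 0.1656] psi -12.3 tz [-0.013 -0.014 -1.   ] q1,q6 [0.14 0.36] F [-0.   0.2 -0. ] gap 0.347
now phi 83.9 r 0.1085
-288.0 [ 2.25 -0.33]
-296.0 [ 1.42 -0.57]
-304.0 [ 1.33 -0.77]
-312.0 [ 1.21 -0.94]
-320.0 [ 1.07 -1.1 ]
-328.0 [ 0.9  -1.24]
-336.0 [ 0.72 -1.36]
-344.0 [ 0.52 -1.44]
-352.0 [ 0.32 -1.5 ]
```

Emit:
{"fn": "send_rows", "kwargs": {
  "commands": [
    {"delta_pos":[1.3,-0.15,0],"yaw":-0.07},
    {"delta_pos":[1.2,-0.35,0],"yaw":-0.1},
    {"delta_pos":[1.46,-0.6,0],"yaw":-0.14},
    {"delta_pos":[1.38,-0.8,0],"yaw":-0.14},
    {"delta_pos":[1.25,-1.0,0],"yaw":-0.14},
    {"delta_pos":[1.1,-1.15,0],"yaw":-0.14},
    {"delta_pos":[0.92,-1.3,0],"yaw":-0.14},
    {"delta_pos":[0,0,0],"yaw":0}
  ]
}}

```text
t: 32.9
tcp_pos: [0.6353, 0.1392, 0.1651]
tool_rot: [0.971, 0.238, -0.013, -0.015]
force: [-0.3, 0.3, -0.1]
finger_gap: 0.352
```

```bash
python3 - <<'E'
from h import *
st(); wind(-336,-6,8)
E
```

```text
t 32.9 tcp [0.6353 0.1392 0.1651] psi -62.4 tz [-0.033  0.023 -0.999] q1,q6 [0.03 1.11] F [-0.3  0.3 -0.1] gap 0.352
now phi 34.9 r 0.1061
-336.0 [ 1.35 -1.6 ]
-342.0 [ 0.41 -1.07]
-348.0 [ 0.3  -1.11]
-354.0 [ 0.18 -1.14]
-360.0 [ 0.06 -1.15]
-366.0 [-0.06 -1.15]
-372.0 [-0.18 -1.14]
-378.0 [-0.3  -1.11]
```

Emit:
{"fn": "send_rows", "kwargs": {
  "commands": [
    {"delta_pos":[0.75,-0.8,0],"yaw":-0.06},
    {"delta_pos":[0.6,-0.9,0],"yaw":-0.1},
    {"delta_pos":[0.41,-1.1,0],"yaw":-0.11},
    {"delta_pos":[0.3,-1.14,0],"yaw":-0.11},
    {"delta_pos":[0.18,-1.17,0],"yaw":-0.11},
    {"delta_pos":[0.06,-1.17,0],"yaw":-0.11},
    {"delta_pos":[0,0,0],"yaw":0}
  ]
}}

```text
t: 33.78
tcp_pos: [0.653, 0.0859, 0.1648]
tool_rot: [0.998, -0.053, -0.008, -0.025]
force: [-0.9, 0.3, 0.8]
finger_gap: 0.352
```

```bash
python3 - <<'E'
from h import *
st(); wind(-366,-3,5)
E
```

```text
t 33.77 tcp [0.653  0.0859 0.1648] psi -96.1 tz [-0.014  0.052 -0.999] q1,q6 [-0.06  1.59] F [-0.9  0.3  0.8] gap 0.352
now phi 3.8 r 0.1045
-366.0 [ 0.52 -1.84]
-369.0 [-0.08 -0.57]
-372.0 [-0.1  -0.57]
-375.0 [-0.13 -0.56]
-378.0 [-0.16 -0.55]
```

Emit:
{"fn": "send_rows", "kwargs": {
  "commands": [
    {"delta_pos":[0.3,-0.9,0],"yaw":-0.06},
    {"delta_pos":[0.2,-0.9,0],"yaw":-0.06},
    {"delta_pos":[-0.05,-0.6,0],"yaw":-0.05},
    {"delta_pos":[-0.1,-0.5,0],"yaw":0}
  ]
}}

```text
t: 34.28
tcp_pos: [0.6534, 0.0623, 0.1647]
tool_rot: [0.991, -0.132, -0.008, -0.029]
force: [3.4, 3.6, -1.6]
finger_gap: 0.346
```

```bash
python3 - <<'E'
from h import *
st(); wind(-372,-2,4)
E
```

```text
t 34.27 tcp [0.6534 0.0623 0.1647] psi -105.2 tz [-0.009  0.059 -0.998] q1,q6 [-0.1  1.7] F [ 3.4  3.6 -1.6] gap 0.346
now phi -9.1 r 0.1059
-372.0 [ 0.3  -0.61]
-374.0 [-0.09 -0.37]
-376.0 [-0.1  -0.37]
-378.0 [-0.11 -0.37]
```

Emit:
{"fn": "send_rows", "kwargs": {
  "commands": [
    {"delta_pos":[-0.05,-0.5,0],"yaw":0},
    {"delta_pos":[-0.1,-0.5,0],"yaw":0},
    {"delta_pos":[-0.1,-0.5,0],"yaw":0}
  ]
}}

```text
t: 34.65
tcp_pos: [0.6525, 0.0503, 0.1647]
tool_rot: [0.991, -0.13, -0.006, -0.032]
force: [6.1, 14.3, -3.1]
finger_gap: 0.353
```

```bash
python3 - <<'E'
from h import *
st(); wind(-374,-2,2)
E
```

```text
t 34.65 tcp [0.6525 0.0503 0.1647] psi -105.0 tz [-0.004  0.065 -0.998] q1,q6 [-0.12  1.68] F [ 6.1 14.3 -3.1] gap 0.353
now phi -15.6 r 0.1076
-374.0 [0.31 0.23]
-376.0 [-0.1  -0.37]
```

Emit:
{"fn": "send_rows", "kwargs": {
  "commands": [
    {"delta_pos":[-0.1,-0.5,0],"yaw":0},
    {"delta_pos":[-0.1,-0.5,0],"yaw":0}
  ]
}}

```text
t: 34.9
tcp_pos: [0.6525, 0.0499, 0.1645]
tool_rot: [0.991, -0.131, -0.005, -0.041]
force: [6.6, 18.7, -4.5]
finger_gap: 0.35
```

```bash
python3 - <<'E'
from h import *
st(); wind(-374,-2,1)
E
```

```text
t 34.9 tcp [0.6525 0.0499 0.1645] psi -105.1 tz [ 0.002  0.083 -0.997] q1,q6 [-0.13  1.66] F [ 6.6 18.7 -4.5] gap 0.35
now phi -16.0 r 0.1077
-374.0 [0.32 0.31]
```

Emit:
{"fn": "send_rows", "kwargs": {
  "commands": [
    {"delta_pos":[0.1,0.5,0],"yaw":0},
    {"delta_pos":[0,0,0],"yaw":0},
    {"delta_pos":[0,0,2],"yaw":0},
    {"delta_pos":[0,0,3.5],"yaw":0},
    {"delta_pos":[0,0,4],"yaw":0},
    {"delta_pos":[0,0,3],"yaw":0},
    {"delta_pos":[-1,-4,1],"yaw":0},
    {"delta_pos":[-1.5,-5,0],"yaw":0},
    {"delta_pos":[-1.5,-5,0],"yaw":0},
    {"delta_pos":[-1.5,-4,0],"yaw":0}
  ],
  "grip": -0.2
}}

```text
t: 36.15
tcp_pos: [0.5899, -0.1387, 0.304]
tool_rot: [0.991, -0.127, -0.01, -0.031]
force: [0.3, 0.4, -0.0]
finger_gap: 0.598
```

Emit:
{"fn": "send_rows", "kwargs": {
  "commands": [
    {"delta_pos":[-2,-5,0],"yaw":0},
    {"delta_pos":[-2,-5,0],"yaw":0},
    {"delta_pos":[-2,-4,0],"yaw":0},
    {"delta_pos":[-1,-2,0],"yaw":0},
    {"delta_pos":[0,0,0],"yaw":0}
  ]
}}

```text
t: 36.78
tcp_pos: [0.5099, -0.3121, 0.3046]
tool_rot: [0.991, -0.132, -0.013, -0.028]
force: [0.5, 0.6, -0.3]
finger_gap: 0.601
```

```bash
python3 - <<'E'
from h import *
st(); C=cal('top');im=manip.snapshot('top');cv2.imwrite('pics/t11.png',im);s=manip.snapshot('side');cv2.imwrite('pics/s11.png',s)
a=cv2.resize(im[130:270,125:315],None,fx=2.2,fy=2.2,interpolation=cv2.INTER_CUBIC)
b=cv2.resize(s[150:390,140:400],None,fx=1.4,fy=1.4,interpolation=cv2.INTER_CUBIC)
o=np.zeros((340,790,3),np.uint8);o[:a.shape[0],:a.shape[1]]=a;o[:b.shape[0],420:420+b.shape[1]]=b
cv2.imwrite('pics/m11.png',o)
a=np.radians(-370.1)
for r,z in((.03,.134),(.06,.139),(.11,.205)):
    u=proj('top',(*(AX+r*np.array([np.cos(a),np.sin(a)])),z),C); print(u.round(1),((u-[125,130])*2.2).round(0))
E
```

```text
t 36.77 tcp [ 0.5099 -0.3121  0.3046] psi -105.2 tz [-0.019  0.058 -0.998] q1,q6 [-0.75  1.08] F [ 0.5  0.6 -0.3] gap 0.601
[246.6 211.1] [267. 178.]
[248.7 199.2] [272. 152.]
[250.4 174.9] [276.  99.]
```

View pics/m11.png

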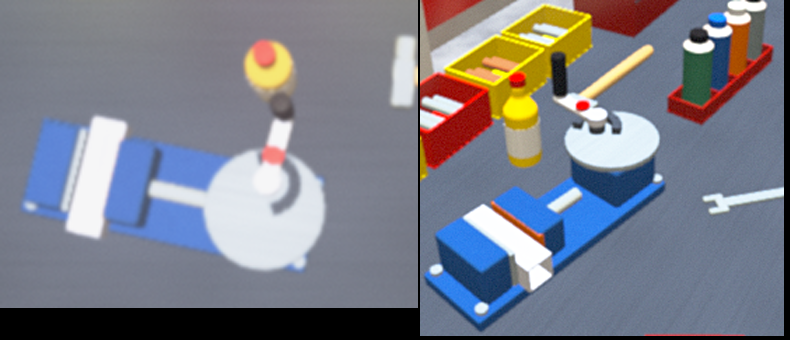

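```bash
python3 - <<'E'
from h import *
a,b=[cv2.cvtColor(cv2.imread(f'pics/{n}.png'),cv2.COLOR_BGR2HSV) for n in('side0','s11')]
def c(h,lo,hi,box):
    x0,y0,x1,y1=box;m=cv2.moments(cv2.inRange(h[y0:y1,x0:x1],lo,hi),True);return np.round([m['m10']/m['m00']+x0,m['m01']/m['m00']+y0,m['m00']],1)
for n,lo,hi,box in(('bottle',(20,120,120),(35,255,255),(195,195,230,275)),('hammer',(10,60,120),(28,200,255),(250,175,315,225)),('green',(60,60,30),(95,255,255),(320,165,355,230)),('blue',(102,130,60),(125,255,255),(335,155,365,215)),('grey cap',(0,0,0),(180,255,60),(365,140,390,155))):
    print(n,c(a,lo,hi,box),c(b,lo,hi,box))
manip.sign_off(); print('signed')
E
```

```text
bottle [ 211.4  223.4 1317. ] [ 211.4  223.4 1317. ]
hammer [281.3 201.4 580. ] [280.2 200.6 555. ]
green [337.6 204.3 689. ] [337.6 204.2 694. ]
blue [353.7 186.9 478. ] [353.5 187.3 472. ]
grey cap [377.7 147.   67. ] [377.7 147.   69. ]
the job is handed in; nothing more can be done
signed
```

The tube is clamped and I handed the job in at about 37 s of the 72 s allowed. I get no verdict from the system, so this rests on my own checks.

- **Can:** The orange can stands upright in the empty caddy cell.
- **Crank out and locked:** The crank arm swung out until it met firm resistance, and the wrist picture matched the stop direction. The lock pin then went down to about 138 mm at 29 N; fully down is 139 mm.
- **Winding:** I wound the crank clockwise in two grasps. The last push was held at about 20 N without moving. The final pictures show the jaw pressing the squared tube, with the crank out at about the expected angle.
- **Bystanders:** Comparing side pictures from the start and the end, the bottle, green can, blue can and grey can agree within 0.5 pixel. The hammer differs by about 1 pixel. I put that down to the crank grip now hiding part of it, but I did not confirm it.

**Disagreements:** The crank's end angle read about 4° beyond the expected value, and at both stops the gripper read about 4–6° beyond. I put this down to the calibration and the few degrees of tool tilt that built up. I did not measure the pin height again after winding, but the crank turned as one piece with the hub, so the lock held.

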